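Shut the rotary waffle iron, turn it over and start it

ROBOT

A 6-joint arm with a two-finger parallel gripper is mounted at the origin on a cart in front of the work surface, level with it; the furniture and walls round the work are solid. World frame = base frame: x ahead of the robot, y to its left, z up, the work surface at z = 0. Lengths are in m, angles in rad, forces in N, time in s.
With the tool pointing down it reaches from about 0.35 to 1 m from the base axis. Payload 7.1 kg.
Tool frame: the origin (TCP) lies at the centre of the arm's flange, where the gripper is bolted on; the fingertips stand 173 mm ahead of it and the grasp point (between the pads) lies 155 mm ahead of it; z points along the fingers, y is the line along which they close (so a half turn about z gives the same grasp; the last joint's range is limited). The gripper opens to 85 mm and grips with 20 to 120 N. Pads are 22 mm wide; open, the fingers measure 114 mm over their backs; the gripper's body (76 mm by 85 mm) begins 54 mm behind the grasp point. The pads swing forward as they close: fully open they stand 13 mm farther back than shut.
Start: joints at [1.206, 0.423, 1.63, -0, 1.089, -0.019], TCP at [0.212, 0.588, 0.405] pointing down, gripper open.
Joint ranges: [-3, 3], [-0.9, 2.11], [0.09, 2.58], [-1.31, 4.45], [0.11, 2.69], [-2.54, 2.54]. Speed limits (rad/s): [2.39, 2.39, 3.01, 3.14, 3.14, 3.14].

INTERFACE

Orientations are given as a rotation vector (axis times angle).
In Python, from workcell import robot, vision gives the robot as it stands.
- The arm moves only by the tool carry_out, never from a script. Its argument "series" is a list of rows, each an object with "translation": the shift along the tool's x, y, z in m, a list of three; "turn": the turn about the tool's z in degrees. In form: [{"translation": [dx, dy, dz], "turn": turn}, ...]. A call has exactly 10 rows; each row is the pose to reach, as a shift and turn from the pose commanded when the call began, along the tool's axes at that moment; what a row does not reach only later rows make up. A row lasts 1/12 s, in which the tool goes at most 41.7 mm and 7.16 degrees, less where a joint would pass 70% of its speed; a pose out of reach is approached as far as the arm can. A call with a gripper value outside its range is refused whole. "grip" is the finger opening in m, from 0 to 0.0854, set as the call begins (left out, the last holds). The fingers move at their own pace and stop on an object; "force" is the grip in N (left out, the last holds). Time passes only in rows, so rows that repeat a pose let the fingers close, or fill a call up. It gives the time, the measured TCP pose, the force, the opening and the grip force at its end, in the units of the state.
- robot.get_obs(): the state, without advancing time (a new reading comes with each control period).
- vision.grab_frame(name): name is "side" or "top"; returns a dict with "pixels" (384x512x3 uint8, blue, green, red), "K" (3x3 intrinsics, pixels), "k1" (the pictures are not rectified: a ray, as slopes to the right and down, at radius r is drawn at 1 + k1 r^2 times it, then the intrinsics apply), "pose" (4x4, takes a point from camera to world coordinates). Camera axes: x right, y up, looking along -z (the intrinsics and any distortion apply to the point x, -y, -z); pixel columns grow to the right and rows downward; lengths in m; the calibration is good to about 2 mm. A picture is of the moment at which its call begins. There is no depth.
- robot.finish_job(): hands the job in; it is judged then, once.
The state is a dict: "time": time; "joint_positions": joint angles; "joint_velocities": joint speeds; "joint_efforts": joint torques, N m; "tcp_pos": TCP position; "orientation": TCP orientation; "wrist_force": force on the tool from outside, world axes, zero at the start; "torque": the same for the moment, N m; "gripper_width": opening from 0.0 (shut) to 1.0 (fully open); "gripper_force": force on a finger pad.
Only numpy, scipy, OpenCV 4.12 (cv2) and the standard library are available. Lean on these libraries where they do the work, as an engineer would, in place of code of your own. Each camera call takes 0.05 s, during which the arm holds its last target. There are 200 camera calls.

TASK

Get the waffle baking: push the open lid of the waffle iron shut, then turn the shut iron right over, half a turn to its stop, by pushing the arms of its three-armed handle away from you over the top, one after the other, and then press the start button fully down and let it up. Only push, with light pressure: take nothing between the fingers, do not turn the iron with the lid open or press the button early, and leave the other breakfast things where they are.

Things in the scene. Friction and masses are not known exactly. Their poses are not given: they have to be found in the camera images.
- iron: small rotary waffle iron, steel and black, fixed to the worktop. Origin on the worktop under the middle of its round plates; local y to its left, x to its back (away from the robot at yaw 0), z up. Foot plate 140 mm (x) by 305 mm (y), 25 mm high. Two round plates, 156 mm across, turn on a level axle along local y at z 115 mm, between a column (right) and a post (left)
- column_top (a point): middle of the top (z 141 mm) of the black bearing column at the iron's right end: it measures 78 mm (local x) by 56 mm (local y) and carries the start button
- post_top (a point): middle of the top (z 132 mm) of the slim bearing post left of the plates, 34 mm (local x) by 18 mm (local y)
- iron_drum (a joint): turn of plates and star handle about the axle, rad: 0 = as found (lid on top), pi = turned right over; hard stops at 0 and pi. Grows as the uppermost arm of the star handle is pushed away from the robot (local +x). Stiff bearing, about 0.2 N m: stays where left. Shut, the plates are 60 mm thick together; plates and lid sweep a radius of 85 mm round the axle
- iron_lid (a joint): lid angle, rad: 0 = shut, 1.57 = standing straight up, stop at 1.8. Hinged at the right edge of the lower plate, axis along local x: it shuts by swinging left (local +y) and down. Stiff hinge (0.36 N m): stays at any angle, also upside down. Round, 156 mm across, 26 mm thick; its outer face lies 8 mm outside the hinge axis, its inner face 18 mm inside
- lid_hinge (a point): middle of the lid's hinge axis: 92 mm right of the plates' middle (local y) and, at drum 0, 22 mm above the axle (z 137 mm). The lid's round centre is 92 mm from this axis
- lid_grip (a point): middle of the black bar on the lid's free edge, 16 mm thick, 66 mm long along local x, 189 mm from the hinge axis
- handle_hub (a point): centre of the three-armed star handle, on the axle's line at z 115 mm, 175 mm left of the plates' middle, outside the post. Three straight arms, 120 degrees apart, stand out from this 32 mm hub at right angles to the axle and turn with the drum: rods 13 mm thick with a round-ended black sleeve 20 mm thick on the outer part, from 26 to 72 mm from the hub's centre
- handle_a (a point): point on the middle line of the handle arm that points straight up at drum 0, 52 mm from the hub's centre (its tip is 20 mm farther out)
- handle_b (a point): same point on the arm that points down towards the robot at drum 0; this arm points straight up at drum 2.09 rad, and 60 degrees forward of upright (away from the robot) when the iron is turned over
- handle_c (a point): same point on the third arm, which points down and away from the robot at drum 0
- start_button_top (a point): middle of the top of the round steel start button, 24 mm across, on top of the column at z 158 mm; pressed straight down
- start_button (a joint): travel of the start button, m: 0 = up, 0.005 = fully down; a spring brings it back, fully down takes about 5 N
- mug_1: dotted china mug with handle, 78 x 114 mm over the handle, 93 mm high, to the left of the waffle iron; a bystander. Origin: centre of its underside
- jar_1: glass jar with a black screw cap, 63 mm across, 94 mm high, to the right of the waffle iron; a bystander. Origin: centre of its underside
- jam_cup_a: foil portion cup of jam, 64 x 58 mm, 27 mm high, right of the jar, the farther of two; a bystander. Origin: centre of its underside
- jam_cup_b: foil portion cup of jam, 64 x 58 mm, 27 mm high, right of the jar, the nearer of two; a bystander. Origin: centre of its underside
- white_bowl: white china cereal bowl, 118 mm across, 76 mm high, on the right-hand counter; a bystander. Origin: centre of its underside

How it is judged:
By the outcome, as a careful person would: the job done as asked, in the order asked, and still so for the second after the job is handed in, with the robot touching nothing.
It also fails if it takes over 72 s, if anything falls off the work surface, if the arm or the gripper's body presses on something with over 40 N, if the wrist force passes 120 N, or if a joint passes its speed limit or range.

## Working session

There is one attempt and no reset: what is moved stays moved. The work goes in short steps, Python scripts to look and compute and a tool call to move; the robot and the scene stay as the last step left them, time stands still between calls to the robot, and variables do not carry over. Pictures are saved under pics/ and viewed, at most 10 in all, crops included, and the job is handed in when it is done.

Besides the shell and the picture viewer there is one more tool, called after "Request:" by a JSON object that holds its "method" and its "body". carry_out: Moves the arm, as the interface text tells. Its arguments: {"type":"object","properties":{"series":{"type":"array","items":{"type":"object","properties":{"translation":{"type":"array","items":{"type":"number"}},"turn":{"type":"number"}}}},"grip":{"type":"number"},"force":{"type":"number"}},"required":["series"]}

```bash
mkdir -p pics; ls; python3 - <<'E'
from workcell import robot, vision
import cv2,numpy as np
np.set_printoptions(precision=4,suppress=True)
for n in("side","top"):
    f=vision.grab_frame(n); cv2.imwrite(f"pics/{n}0.png",f["pixels"]); np.savez(f"pics/{n}0.npz",**{k:f[k] for k in("K","k1","pose")})
    print(n,f["K"],f["k1"],f["pose"])
print(robot.get_obs())
E
```

```text
pics
side [[455.7278   0.     253.8006]
 [  0.     455.7278 193.4115]
 [  0.       0.       1.    ]] -0.07036649979973746 [[-0.6254 -0.6619  0.4132  1.0188]
 [ 0.7803 -0.5332  0.3269  0.4605]
 [ 0.0039  0.5269  0.8499  1.2339]
 [ 0.      0.      0.      1.    ]]
top [[355.2957   0.     247.9134]
 [  0.     355.2957 192.5628]
 [  0.       0.       1.    ]] -0.0757169486691089 [[ 0.0056  0.9978 -0.0666  0.3779]
 [-1.      0.0054 -0.0027  0.0047]
 [-0.0023  0.0666  0.9978  1.3184]
 [ 0.      0.      0.      1.    ]]
{'time': 0.1, 'joint_positions': array([ 1.206 ,  0.4238,  1.6306,  0.    ,  1.0886, -0.019 ]), 'joint_velocities': array([-0.0002, -0.0024,  0.001 ,  0.0009, -0.0003, -0.0001]), 'joint_efforts': array([ -0.0002, -55.8428, -28.2446,  -0.    ,   0.003 ,   0.0001]), 'tcp_pos': array([0.2117, 0.5878, 0.404 ]), 'orientation': array([-0.5405, -3.0945,  0.0022]), 'wrist_force': array([ 0.0256, -1.4673,  0.2351]), 'torque': array([-0.0542, -0.0243,  0.0045]), 'gripper_force': 0.0, 'gripper_width': 1.000509959010884}
```

```bash
python3 -c "
import cv2
for n in('side','top'): cv2.imwrite(f'pics/{n}0b.png',cv2.resize(cv2.imread(f'pics/{n}0.png'),(800,600),interpolation=cv2.INTER_CUBIC))"
```

```text
(no output)
```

View pics/side0b.png

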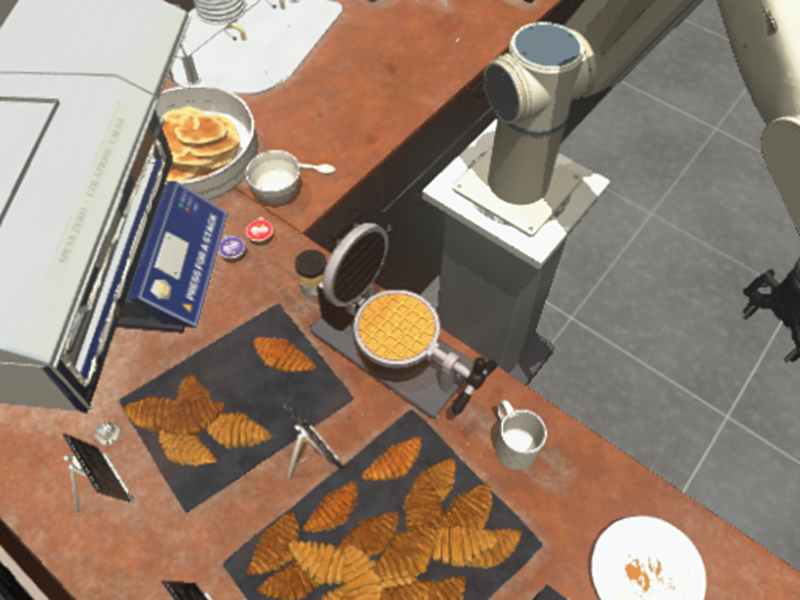

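View pics/top0b.png

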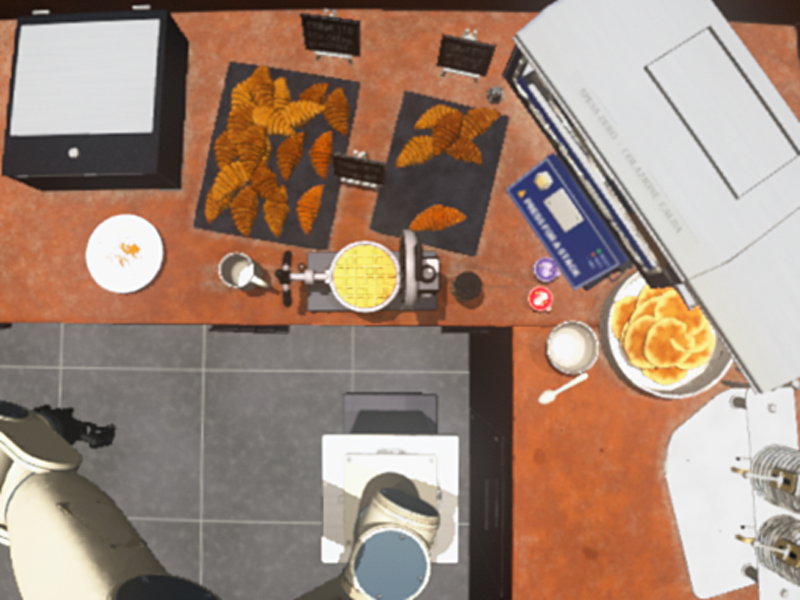

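```bash
python3 -c "
import cv2,numpy as np
a=cv2.imread('pics/top0.png')[140:215,140:320];b=cv2.imread('pics/side0.png')[130:310,180:360]
a=cv2.resize(a,(800,333),interpolation=cv2.INTER_CUBIC)
b=cv2.resize(b,(600,600),interpolation=cv2.INTER_CUBIC)
cv2.imwrite('pics/ca.png',a);cv2.imwrite('pics/cb.png',b)"
```

```text
(no output)
```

View pics/ca.png

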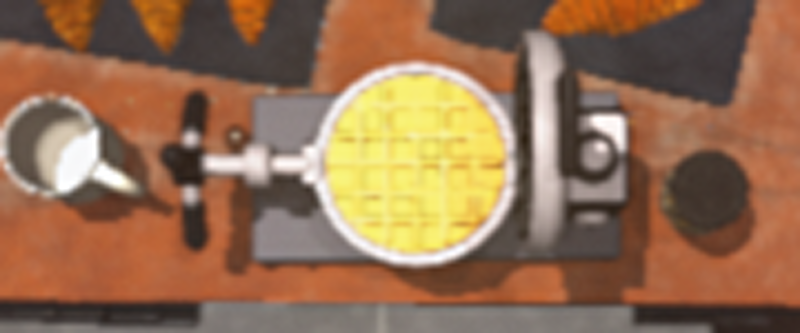

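View pics/cb.png

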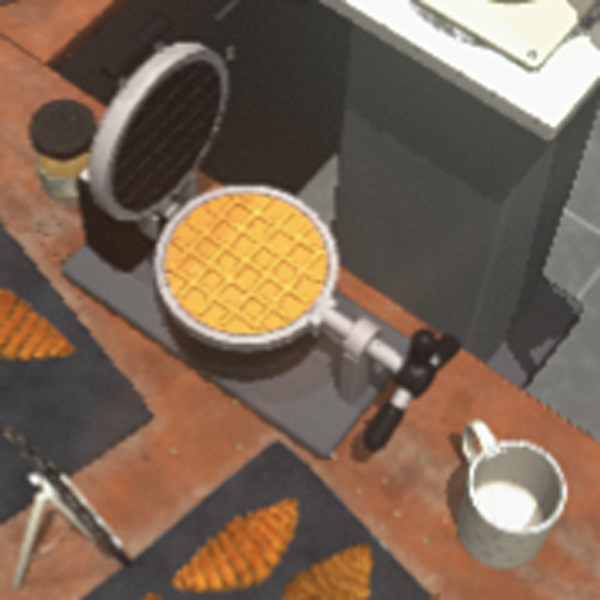

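```bash
cat > h.py <<'E'
import numpy as np,cv2
def ray(n,p,f=None):
    f=f or np.load(f"pics/{n}0.npz"); 
    u=cv2.undistortPoints(np.array([[p]],float),f["K"],np.array([float(f["k1"]),0,0,0]))[0,0]
    P=f["pose"]; return P[:3,3],P[:3,:3]@[u[0],-u[1],-1]
def plane(n,p,z):
    o,d=ray(n,p); return np.round(o+d*(z-o[2])/d[2],4)
A=lambda x,y:(140+x/4.444-.5+.11,140+y/4.444-.5+.11)
B=lambda x,y:(180+x/3.333-.35,130+y/3.333-.35)
if __name__=="__main__":
    print("plate",plane("top",A(416,164),.119),plane("side",B(247,262),.119))
    print("button",plane("top",A(597,152),.158))
    print("post",plane("top",A(257,162),.132),plane("side",B(362,340),.132))
    print("hubT",plane("top",A(195,163),.115),"hubS",plane("side",B(408,378),.115))
    print("arms B,C tips",plane("top",A(194,243),.079),plane("top",A(198,98),.079))
    print("tipA",plane("top",A(180,162),.187))
    print("foot corners",[plane("top",A(*q),.025) for q in((255,97),(253,260),(620,260),(618,95))])
    print("lid top edge",plane("top",A(545,35),.23),plane("top",A(545,245),.23))
    print("mug",plane("top",A(50,145),.093),plane("top",A(130,190),.06),"jar",plane("top",A(710,185),.094))
    m=cv2.imread("pics/top0.png")
E
python3 h.py
```

```text
plate [0.5122 0.0581 0.119 ] [0.5153 0.0623 0.119 ]
button [ 0.5175 -0.0774  0.158 ]
post [0.5117 0.178  0.132 ] [0.5196 0.1855 0.132 ]
hubT [0.5127 0.2283 0.115 ] hubS [0.5163 0.231  0.115 ]
arms B,C tips [0.4532 0.2346 0.079 ] [0.5686 0.2336 0.079 ]
tipA [0.5053 0.2258 0.187 ]
foot corners [array([0.5779, 0.1962, 0.025 ]), array([0.4428, 0.1956, 0.025 ]), array([ 0.4445, -0.1057,  0.025 ]), array([ 0.581 , -0.1042,  0.025 ])]
lid top edge [ 0.5908 -0.036   0.23  ] [ 0.444  -0.0364  0.23  ]
mug [0.5289 0.3474 0.093 ] [0.4968 0.2906 0.06  ] jar [ 0.4998 -0.1702  0.094 ]
```

Request:
{"method": "carry_out", "body": {"series": [{"translation": [-0.03, -0.02, -0.02], "turn": -3}, {"translation": [-0.06, -0.04, -0.04], "turn": -6}, {"translation": [-0.09, -0.06, -0.06], "turn": -9}, {"translation": [-0.12, -0.08, -0.08], "turn": -12}, {"translation": [-0.15, -0.1, -0.1], "turn": -15}, {"translation": [-0.18, -0.125, -0.12], "turn": -18}, {"translation": [-0.21, -0.15, -0.14], "turn": -19.8}, {"translation": [-0.24, -0.175, -0.16], "turn": -19.8}, {"translation": [-0.27, -0.2, -0.18], "turn": -19.8}, {"translation": [-0.3, -0.22, -0.18], "turn": -19.8}], "grip": 0, "force": 20}}

```text
time: 0.93
tcp_pos: [0.4184, 0.2799, 0.5878]
orientation: [-0.001, 3.138, 0.004]
wrist_force: [1.4, 0.7, 0.6]
gripper_width: -0.0
gripper_force: 0.0
```

Request:
{"method": "carry_out", "body": {"series": [{"translation": [-0.01, -0.04, 0], "turn": 0}, {"translation": [-0.02, -0.08, 0], "turn": 0}, {"translation": [-0.03, -0.12, 0], "turn": 0}, {"translation": [-0.04, -0.16, 0], "turn": 0}, {"translation": [-0.05, -0.2, 0], "turn": 0}, {"translation": [-0.06, -0.24, 0], "turn": 0}, {"translation": [-0.07, -0.28, 0], "turn": 0}, {"translation": [-0.08, -0.32, 0], "turn": 0}, {"translation": [-0.09, -0.36, 0], "turn": 0}, {"translation": [-0.095, -0.4, 0], "turn": 0}]}}

```text
time: 1.77
tcp_pos: [0.5133, -0.1209, 0.5842]
orientation: [-0.001, -3.142, -0.0]
wrist_force: [0.7, -0.2, 0.7]
gripper_width: -0.001
gripper_force: 0.0
```

```bash
python3 - <<'E'
from workcell import robot, vision
import cv2,numpy as np
f=vision.grab_frame("side");g=vision.grab_frame("top")
a=cv2.resize(f["pixels"][60:285,130:355],(400,400),interpolation=cv2.INTER_CUBIC)
b=cv2.resize(g["pixels"][80:280,150:350],(400,400),interpolation=cv2.INTER_CUBIC)
cv2.imwrite("pics/p1.png",np.hstack([a,b]));print(robot.get_obs()["tcp_pos"])
E
```

```text
[ 0.51334457 -0.12343887  0.58375686]
```

View pics/p1.png

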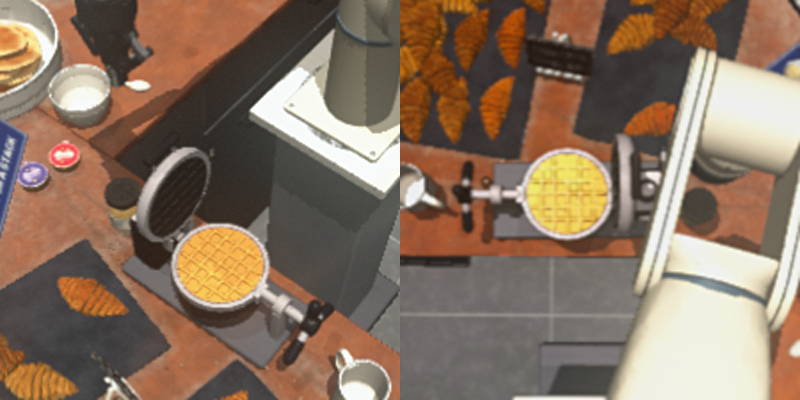

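Request:
{"method": "carry_out", "body": {"series": [{"translation": [0, 0, 0.03], "turn": 0}, {"translation": [0, 0, 0.06], "turn": 0}, {"translation": [0, 0, 0.09], "turn": 0}, {"translation": [0, 0, 0.12], "turn": 0}, {"translation": [0, 0, 0.132], "turn": 0}, {"translation": [0, 0.01, 0.132], "turn": 0}, {"translation": [0, 0.02, 0.132], "turn": 0}, {"translation": [0, 0.03, 0.132], "turn": 0}, {"translation": [0, 0.04, 0.132], "turn": 0}, {"translation": [0, 0.045, 0.132], "turn": 0}]}}

```text
time: 2.7
tcp_pos: [0.5134, -0.0722, 0.4544]
orientation: [-0.002, 3.138, -0.001]
wrist_force: [0.3, -1.8, 2.6]
gripper_width: 0.002
gripper_force: 0.0
```

Request:
{"method": "carry_out", "body": {"series": [{"translation": [0, 0.012, 0], "turn": 0}, {"translation": [0, 0.024, 0], "turn": 0}, {"translation": [0, 0.036, 0.001], "turn": 0}, {"translation": [0, 0.048, 0.003], "turn": 0}, {"translation": [0, 0.06, 0.007], "turn": 0}, {"translation": [0, 0.073, 0.011], "turn": 0}, {"translation": [0, 0.085, 0.016], "turn": 0}, {"translation": [0, 0.097, 0.022], "turn": 0}, {"translation": [0, 0.108, 0.029], "turn": 0}, {"translation": [0, 0.12, 0.037], "turn": 0}]}}

```text
time: 3.53
tcp_pos: [0.5129, 0.0474, 0.4146]
orientation: [-0.0, -3.141, 0.0]
wrist_force: [0.9, -1.9, 0.2]
gripper_width: -0.0
gripper_force: 0.8
```

Request:
{"method": "carry_out", "body": {"series": [{"translation": [0, 0.008, 0.008], "turn": 0}, {"translation": [0, 0.016, 0.018], "turn": 0}, {"translation": [0, 0.023, 0.027], "turn": 0}, {"translation": [0, 0.029, 0.037], "turn": 0}, {"translation": [0, 0.034, 0.047], "turn": 0}, {"translation": [0, 0.038, 0.056], "turn": 0}, {"translation": [0, 0.041, 0.065], "turn": 0}, {"translation": [0, 0.044, 0.074], "turn": 0}, {"translation": [0, 0.046, 0.083], "turn": 0}, {"translation": [0, 0.047, 0.09], "turn": 0}]}}

```text
time: 4.37
tcp_pos: [0.513, 0.0933, 0.3244]
orientation: [-0.0, -3.141, 0.0]
wrist_force: [-1.0, 0.0, 1.5]
gripper_width: 0.003
gripper_force: 0.5
```

Request:
{"method": "carry_out", "body": {"series": [{"translation": [0, 0, 0.001], "turn": 0}, {"translation": [0, 0, 0.002], "turn": 0}, {"translation": [0, 0, 0.003], "turn": 0}, {"translation": [0, 0, 0.004], "turn": 0}, {"translation": [0, 0, 0.005], "turn": 0}, {"translation": [0, 0, 0.006], "turn": 0}, {"translation": [0, 0, 0.006], "turn": 0}, {"translation": [0, 0, 0.006], "turn": 0}, {"translation": [0, 0, 0.006], "turn": 0}, {"translation": [0, 0, 0.006], "turn": 0}]}}

```text
time: 5.2
tcp_pos: [0.5132, 0.0932, 0.3196]
orientation: [0.0, 3.141, -0.0]
wrist_force: [0.8, 0.1, 1.2]
gripper_width: 0.003
gripper_force: 0.3
```

Request:
{"method": "carry_out", "body": {"series": [{"translation": [0, 0, 0.0005], "turn": 0}, {"translation": [0, 0, 0.001], "turn": 0}, {"translation": [0, 0, 0.0015], "turn": 0}, {"translation": [0, 0, 0.002], "turn": 0}, {"translation": [0, 0, 0.0025], "turn": 0}, {"translation": [0, 0, 0.003], "turn": 0}, {"translation": [0, 0, 0.003], "turn": 0}, {"translation": [0, 0, 0.003], "turn": 0}, {"translation": [0, 0, 0.003], "turn": 0}, {"translation": [0, 0, 0.003], "turn": 0}]}}

```text
time: 6.03
tcp_pos: [0.5132, 0.0933, 0.3182]
orientation: [0.0, 3.141, 0.0]
wrist_force: [-5.7, -2.0, 18.9]
gripper_width: 0.002
gripper_force: 9.6
```

Request:
{"method": "carry_out", "body": {"series": [{"translation": [0, 0, -0.03], "turn": 0}, {"translation": [0, 0, -0.06], "turn": 0}, {"translation": [0, 0, -0.09], "turn": 0}, {"translation": [0.01, 0.03, -0.1], "turn": 0}, {"translation": [0.02, 0.06, -0.1], "turn": 0}, {"translation": [0.03, 0.09, -0.1], "turn": 0}, {"translation": [0.04, 0.12, -0.1], "turn": 0}, {"translation": [0.053, 0.142, -0.1], "turn": 0}, {"translation": [0.053, 0.142, -0.06], "turn": 0}, {"translation": [0.053, 0.142, -0.03], "turn": 0}]}}

```text
time: 6.87
tcp_pos: [0.4595, 0.2367, 0.3463]
orientation: [-0.004, 3.139, 0.002]
wrist_force: [-0.9, -0.0, -0.1]
gripper_width: -0.003
gripper_force: 0.0
```

```bash
python3 - <<'E'
from workcell import robot, vision
import cv2,numpy as np
f=vision.grab_frame("side");g=vision.grab_frame("top")
a=cv2.resize(f["pixels"][130:310,190:370],(400,400),interpolation=cv2.INTER_CUBIC)
b=cv2.resize(g["pixels"][80:280,150:350],(400,400),interpolation=cv2.INTER_CUBIC)
cv2.imwrite("pics/p2.png",np.hstack([a,b]));print(robot.get_obs()["tcp_pos"],robot.get_obs()["wrist_force"])
E
```

```text
[0.45803929 0.23485475 0.34250308] [-0.70837502 -0.72745782  0.39458271]
```

View pics/p2.png

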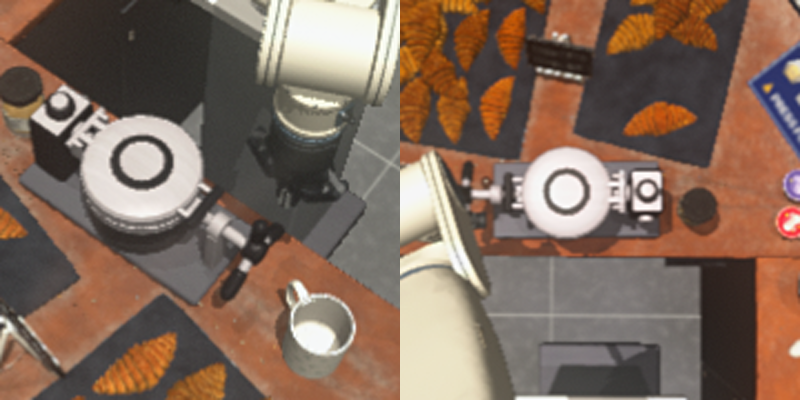

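Request:
{"method": "carry_out", "body": {"series": [{"translation": [-0.01, 0, 0], "turn": 0}, {"translation": [-0.02, 0, 0], "turn": 0}, {"translation": [-0.03, 0, 0], "turn": 0}, {"translation": [-0.038, 0, 0], "turn": 0}, {"translation": [-0.046, 0, 0], "turn": 0}, {"translation": [-0.054, 0, 0], "turn": 0}, {"translation": [-0.064, 0, 0.002], "turn": 0}, {"translation": [-0.073, 0, 0.006], "turn": 0}, {"translation": [-0.081, 0, 0.012], "turn": 0}, {"translation": [-0.088, 0, 0.018], "turn": 0}]}}

```text
time: 7.8
tcp_pos: [0.5488, 0.2353, 0.3283]
orientation: [-0.001, -3.141, -0.0]
wrist_force: [-5.9, 2.2, 2.6]
gripper_width: -0.002
gripper_force: 2.5
```

Request:
{"method": "carry_out", "body": {"series": [{"translation": [-0.003, 0, 0.004], "turn": 0}, {"translation": [-0.005, 0, 0.008], "turn": 0}, {"translation": [-0.008, 0, 0.012], "turn": 0}, {"translation": [-0.01, 0, 0.017], "turn": 0}, {"translation": [-0.011, 0, 0.022], "turn": 0}, {"translation": [-0.012, 0, 0.026], "turn": 0}, {"translation": [-0.013, 0, 0.031], "turn": 0}, {"translation": [-0.013, 0, 0.036], "turn": 0}, {"translation": [-0.013, 0, 0.036], "turn": 0}, {"translation": [-0.013, 0, 0.036], "turn": 0}]}}

```text
time: 8.63
tcp_pos: [0.5617, 0.2352, 0.2925]
orientation: [0.0, 3.14, 0.0]
wrist_force: [1.9, 0.2, 2.6]
gripper_width: 0.001
gripper_force: 1.0
```

Request:
{"method": "carry_out", "body": {"series": [{"translation": [0, 0, -0.035], "turn": 0}, {"translation": [0, 0, -0.07], "turn": 0}, {"translation": [0, 0, -0.105], "turn": 0}, {"translation": [0.035, 0, -0.115], "turn": 0}, {"translation": [0.07, 0, -0.115], "turn": 0}, {"translation": [0.105, 0, -0.115], "turn": 0}, {"translation": [0.125, 0, -0.11], "turn": 0}, {"translation": [0.125, 0, -0.08], "turn": 0}, {"translation": [0.125, 0, -0.05], "turn": 0}, {"translation": [0.125, 0, -0.048], "turn": 0}]}}

```text
time: 9.47
tcp_pos: [0.4337, 0.2344, 0.3366]
orientation: [0.001, -3.135, 0.006]
wrist_force: [-1.6, -1.2, -0.2]
gripper_width: 0.004
gripper_force: 0.0
```

```bash
python3 - <<'E'
from workcell import robot, vision
import cv2,numpy as np
f=vision.grab_frame("side");g=vision.grab_frame("top")
a=cv2.resize(f["pixels"][130:310,190:370],(400,400),interpolation=cv2.INTER_CUBIC)
b=cv2.resize(g["pixels"][80:280,150:350],(400,400),interpolation=cv2.INTER_CUBIC)
cv2.imwrite("pics/p3.png",np.hstack([a,b]));print(robot.get_obs()["tcp_pos"],robot.get_obs()["wrist_force"])
E
```

```text
[0.43568297 0.23507375 0.33977545] [-0.30755773  0.33769274 -0.16965371]
```

View pics/p3.png

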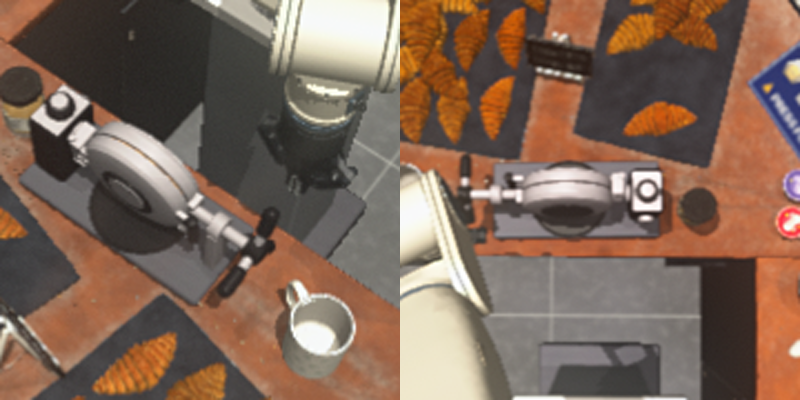

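Request:
{"method": "carry_out", "body": {"series": [{"translation": [-0.012, 0, 0], "turn": 0}, {"translation": [-0.022, 0, 0], "turn": 0}, {"translation": [-0.031, 0, 0], "turn": 0}, {"translation": [-0.04, 0, -0.002], "turn": 0}, {"translation": [-0.049, 0, -0.003], "turn": 0}, {"translation": [-0.058, 0, -0.003], "turn": 0}, {"translation": [-0.067, 0, -0.003], "turn": 0}, {"translation": [-0.076, 0, -0.003], "turn": 0}, {"translation": [-0.086, 0, 0], "turn": 0}, {"translation": [-0.095, 0, 0.004], "turn": 0}]}}

```text
time: 10.4
tcp_pos: [0.5319, 0.2352, 0.3372]
orientation: [-0.002, -3.14, -0.001]
wrist_force: [-4.9, 0.9, 1.2]
gripper_width: -0.0
gripper_force: 2.5
```

Request:
{"method": "carry_out", "body": {"series": [{"translation": [-0.003, 0, 0.002], "turn": 0}, {"translation": [-0.006, 0, 0.004], "turn": 0}, {"translation": [-0.009, 0, 0.007], "turn": 0}, {"translation": [-0.012, 0, 0.009], "turn": 0}, {"translation": [-0.014, 0, 0.011], "turn": 0}, {"translation": [-0.015, 0, 0.012], "turn": 0}, {"translation": [-0.015, 0, 0.012], "turn": 0}, {"translation": [-0.015, 0, 0.012], "turn": 0}, {"translation": [-0.015, 0, 0.012], "turn": 0}, {"translation": [-0.015, 0, 0.012], "turn": 0}]}}

```text
time: 11.23
tcp_pos: [0.5462, 0.2353, 0.3247]
orientation: [0.0, 3.141, 0.0]
wrist_force: [0.1, -0.4, 1.9]
gripper_width: -0.001
gripper_force: 0.8
```

Not at the stop yet (low force); push a little further, slowly.

Request:
{"method": "carry_out", "body": {"series": [{"translation": [-0.0005, 0, 0.0007], "turn": 0}, {"translation": [-0.001, 0, 0.0014], "turn": 0}, {"translation": [-0.0015, 0, 0.002], "turn": 0}, {"translation": [-0.002, 0, 0.0027], "turn": 0}, {"translation": [-0.0025, 0, 0.0034], "turn": 0}, {"translation": [-0.003, 0, 0.004], "turn": 0}, {"translation": [-0.003, 0, 0.004], "turn": 0}, {"translation": [-0.003, 0, 0.004], "turn": 0}, {"translation": [-0.003, 0, 0.004], "turn": 0}, {"translation": [-0.003, 0, 0.004], "turn": 0}]}}

```text
time: 12.07
tcp_pos: [0.5477, 0.2354, 0.3235]
orientation: [-0.0, -3.138, 0.0]
wrist_force: [-17.2, -1.6, 33.4]
gripper_width: -0.004
gripper_force: 18.5
```

Request:
{"method": "carry_out", "body": {"series": [{"translation": [0, 0, -0.035], "turn": 0}, {"translation": [0, 0, -0.07], "turn": 0}, {"translation": [0, 0, -0.105], "turn": 0}, {"translation": [0.01, -0.04, -0.11], "turn": 0}, {"translation": [0.015, -0.08, -0.11], "turn": 0}, {"translation": [0.02, -0.12, -0.11], "turn": 0}, {"translation": [0.025, -0.16, -0.11], "turn": 0}, {"translation": [0.03, -0.2, -0.11], "turn": 0}, {"translation": [0.032, -0.24, -0.11], "turn": 0}, {"translation": [0.032, -0.28, -0.11], "turn": 0}]}}

```text
time: 12.9
tcp_pos: [0.516, -0.0465, 0.4304]
orientation: [0.0, -3.141, 0.0]
wrist_force: [1.1, 0.3, -0.2]
gripper_width: 0.006
gripper_force: 0.0
```

```bash
python3 - <<'E'
from workcell import robot, vision
import cv2,numpy as np
f=vision.grab_frame("side");g=vision.grab_frame("top")
a=cv2.resize(f["pixels"][130:310,170:350],(400,400),interpolation=cv2.INTER_CUBIC)
b=cv2.resize(g["pixels"][80:280,150:350],(400,400),interpolation=cv2.INTER_CUBIC)
cv2.imwrite("pics/p4.png",np.hstack([a,b]));print(robot.get_obs()["tcp_pos"],robot.get_obs()["wrist_force"])
E
```

```text
[ 0.5166045  -0.04931791  0.43044783] [-0.03168045  0.42065728 -0.49766825]
```

View pics/p4.png

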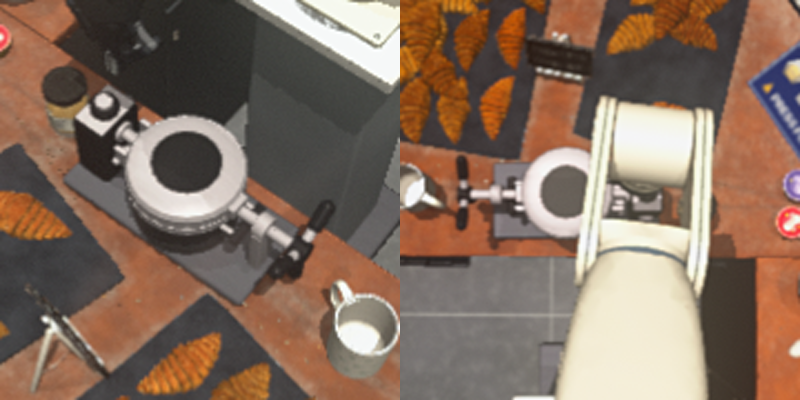

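Request:
{"method": "carry_out", "body": {"series": [{"translation": [0, -0.015, 0], "turn": 0}, {"translation": [0, -0.029, 0], "turn": 0}, {"translation": [0, -0.029, 0.02], "turn": 0}, {"translation": [0, -0.029, 0.04], "turn": 0}, {"translation": [0, -0.029, 0.06], "turn": 0}, {"translation": [0, -0.029, 0.08], "turn": 0}, {"translation": [0, -0.029, 0.09], "turn": 0}, {"translation": [0, -0.029, 0.09], "turn": 0}, {"translation": [0, -0.029, 0.09], "turn": 0}, {"translation": [0, -0.029, 0.09], "turn": 0}]}}

```text
time: 13.83
tcp_pos: [0.5175, -0.0736, 0.3414]
orientation: [-0.0, 3.14, -0.0]
wrist_force: [0.1, -0.5, 0.4]
gripper_width: -0.002
gripper_force: 0.0
```

Request:
{"method": "carry_out", "body": {"series": [{"translation": [0, 0, 0.002], "turn": 0}, {"translation": [0, 0, 0.004], "turn": 0}, {"translation": [0, 0, 0.006], "turn": 0}, {"translation": [0, 0, 0.008], "turn": 0}, {"translation": [0, 0, 0.009], "turn": 0}, {"translation": [0, 0, 0.01], "turn": 0}, {"translation": [0, 0, 0.011], "turn": 0}, {"translation": [0, 0, 0.012], "turn": 0}, {"translation": [0, 0, 0.012], "turn": 0}, {"translation": [0, 0, 0.012], "turn": 0}]}}

```text
time: 14.67
tcp_pos: [0.5173, -0.0738, 0.3302]
orientation: [0.0, 3.14, -0.0]
wrist_force: [-3.7, 1.6, 19.3]
gripper_width: 0.002
gripper_force: 9.4
```

```bash
python3 - <<'E'
from workcell import robot, vision
import cv2,numpy as np
from h import *
f=vision.grab_frame("side");old=cv2.imread("pics/side0.png")
import glob
a=cv2.resize(f["pixels"][125:225,170:270],(400,400),interpolation=cv2.INTER_CUBIC)
c=cv2.imread("pics/p4.png")[:,:400]
x0,y0=0,0
b=cv2.resize(c[0:222,0:222],(400,400),interpolation=cv2.INTER_CUBIC)
cv2.imwrite("pics/p5.png",np.hstack([a,b]));print(robot.get_obs()["tcp_pos"],robot.get_obs()["wrist_force"],robot.get_obs()["torque"])
print(plane("side",(216.6,175.4),.158))
def proj(n,X):
    f=np.load(f"pics/{n}0.npz");c=np.linalg.inv(f["pose"])@[*X,1];x,y=c[0]/-c[2],-c[1]/-c[2];s=1+f["k1"]*(x*x+y*y);return f["K"][:2]@[x*s,y*s,1]
for X in((.5173,-.0738,.157),(.5173,-.0774,.158),(.5173,-.0738,.141)):print(proj("side",X),(proj("side",X)-[170,125])*4)
E
```

```text
[ 0.51734539 -0.07377921  0.33019732] [-4.76067079  1.74750532 18.90496261] [0.19615579 0.76931813 0.00769044]
[ 0.5151 -0.0736  0.158 ]
[216.06973198 176.06990374] [184.27892792 204.27961496]
[215.09593649 175.21620068] [180.38374597 200.86480274]
[216.43781451 179.17844631] [185.75125803 216.71378523]
```

View pics/p5.png

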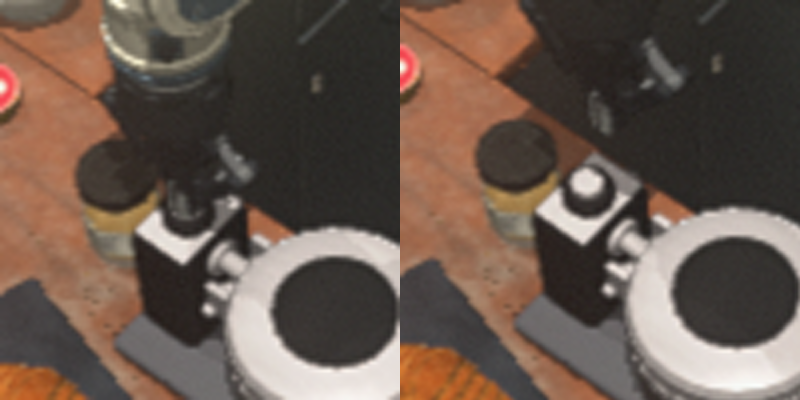

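Request:
{"method": "carry_out", "body": {"series": [{"translation": [0, 0, -0.0015], "turn": 0}, {"translation": [0, 0, -0.0015], "turn": 0}, {"translation": [0, 0, -0.0015], "turn": 0}, {"translation": [0, 0, -0.0015], "turn": 0}, {"translation": [0, 0, -0.0015], "turn": 0}, {"translation": [0, 0, -0.0015], "turn": 0}, {"translation": [0, 0, -0.0015], "turn": 0}, {"translation": [0, 0, -0.0015], "turn": 0}, {"translation": [0, 0, -0.0015], "turn": 0}, {"translation": [0, 0, -0.0015], "turn": 0}]}}

```text
time: 15.55
tcp_pos: [0.5174, -0.0738, 0.3304]
orientation: [0.0, 3.141, -0.0]
wrist_force: [0.7, 0.7, 7.8]
gripper_width: 0.002
gripper_force: 3.7
```

Request:
{"method": "carry_out", "body": {"series": [{"translation": [0, 0, -0.0015], "turn": 0}, {"translation": [0, 0, -0.0015], "turn": 0}, {"translation": [0, 0, -0.0015], "turn": 0}, {"translation": [0, 0, -0.0015], "turn": 0}, {"translation": [0, 0, -0.0015], "turn": 0}, {"translation": [0, 0, -0.0015], "turn": 0}, {"translation": [0, 0, -0.0015], "turn": 0}, {"translation": [0, 0, -0.0015], "turn": 0}, {"translation": [0, 0, -0.0015], "turn": 0}, {"translation": [0, 0, -0.0015], "turn": 0}]}}

```text
time: 16.38
tcp_pos: [0.5171, -0.0738, 0.3316]
orientation: [0.0, 3.141, -0.0]
wrist_force: [2.4, 0.4, 3.7]
gripper_width: -0.003
gripper_force: 2.0
```

Request:
{"method": "carry_out", "body": {"series": [{"translation": [0, 0, -0.002], "turn": 0}, {"translation": [0, 0, -0.002], "turn": 0}, {"translation": [0, 0, -0.002], "turn": 0}, {"translation": [0, 0, -0.002], "turn": 0}, {"translation": [0, 0, -0.002], "turn": 0}, {"translation": [0, 0, -0.002], "turn": 0}, {"translation": [0, 0, -0.002], "turn": 0}, {"translation": [0, 0, -0.002], "turn": 0}, {"translation": [0, 0, -0.002], "turn": 0}, {"translation": [0, 0, -0.002], "turn": 0}]}}

```text
time: 17.22
tcp_pos: [0.5168, -0.0737, 0.3334]
orientation: [-0.0, -3.141, -0.0]
wrist_force: [1.2, -0.5, 3.1]
gripper_width: -0.002
gripper_force: 1.4
```

Request:
{"method": "carry_out", "body": {"series": [{"translation": [0, 0, -0.002], "turn": 0}, {"translation": [0, 0, -0.002], "turn": 0}, {"translation": [0, 0, -0.002], "turn": 0}, {"translation": [0, 0, -0.002], "turn": 0}, {"translation": [0, 0, -0.002], "turn": 0}, {"translation": [0, 0, -0.002], "turn": 0}, {"translation": [0, 0, -0.002], "turn": 0}, {"translation": [0, 0, -0.002], "turn": 0}, {"translation": [0, 0, -0.002], "turn": 0}, {"translation": [0, 0, -0.002], "turn": 0}]}}

```text
time: 18.05
tcp_pos: [0.5169, -0.0737, 0.3354]
orientation: [-0.0, -3.141, -0.0]
wrist_force: [-0.3, 0.8, 2.0]
gripper_width: 0.002
gripper_force: 0.7
```

Request:
{"method": "carry_out", "body": {"series": [{"translation": [0, 0, -0.01], "turn": 0}, {"translation": [0, 0, -0.03], "turn": 0}, {"translation": [0, 0, -0.06], "turn": 0}, {"translation": [0, 0, -0.09], "turn": 0}, {"translation": [0, 0, -0.12], "turn": 0}, {"translation": [0, 0.04, -0.14], "turn": 0}, {"translation": [0, 0.08, -0.15], "turn": 0}, {"translation": [0.02, 0.12, -0.15], "turn": 0}, {"translation": [0.04, 0.16, -0.15], "turn": 0}, {"translation": [0.06, 0.2, -0.15], "turn": 0}]}}

```text
time: 18.88
tcp_pos: [0.4612, 0.1175, 0.4866]
orientation: [0.001, 3.14, 0.001]
wrist_force: [0.8, 1.3, 0.3]
gripper_width: -0.002
gripper_force: 0.0
```

Request:
{"method": "carry_out", "body": {"series": [{"translation": [0.01, 0.04, 0], "turn": 0}, {"translation": [0.01, 0.08, 0], "turn": 0}, {"translation": [0.02, 0.12, 0], "turn": 0}, {"translation": [0.03, 0.16, 0], "turn": 0}, {"translation": [0.04, 0.2, 0], "turn": 0}, {"translation": [0.05, 0.24, 0], "turn": 0}, {"translation": [0.06, 0.28, 0], "turn": 0}, {"translation": [0.06, 0.28, 0], "turn": 0}, {"translation": [0.06, 0.28, 0], "turn": 0}, {"translation": [0.06, 0.28, 0], "turn": 0}]}}

```text
time: 19.72
tcp_pos: [0.402, 0.396, 0.4857]
orientation: [0.001, -3.142, 0.001]
wrist_force: [0.8, -0.1, 0.6]
gripper_width: -0.001
gripper_force: 0.0
```

```bash
python3 - <<'E'
from workcell import robot, vision
import cv2,numpy as np
f=vision.grab_frame("side");g=vision.grab_frame("top")
a=cv2.resize(f["pixels"][130:310,170:350],(400,400),interpolation=cv2.INTER_CUBIC)
b=cv2.resize(g["pixels"][140:215,170:320],(400,200),interpolation=cv2.INTER_CUBIC)
cv2.imwrite("pics/p6.png",np.hstack([a,np.vstack([b,b*0])]));print(robot.get_obs()["tcp_pos"])
E
```

```text
[0.40250059 0.39501553 0.48572846]
```

View pics/p6.png

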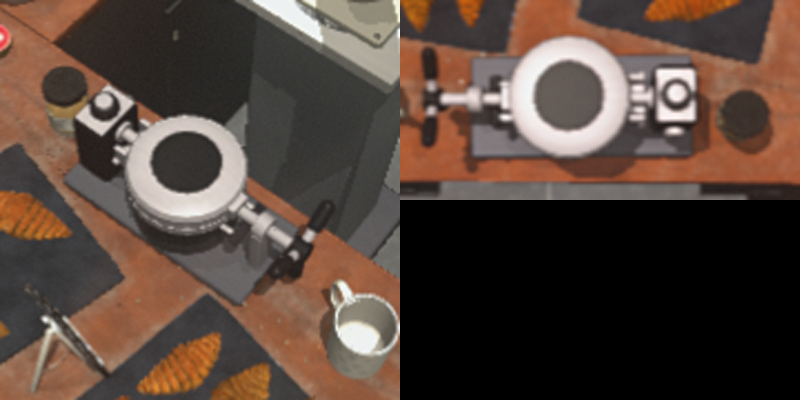

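```bash
python3 -c "
from workcell import robot
print(robot.finish_job())"
```

```text
the job is handed in; nothing more can be done
None
```

The waffle is baking: I shut the lid, turned the iron half over to its stop, pressed the start button fully down and let it up, then handed the job in about 20 s into the 72 s limit; the mug and jar look unmoved in the last pictures (the jam cups and bowl weren't rechecked), and the hardest push was a brief 38 N or so, by the fingers at the turn stop.

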